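# Assemble a pair of small stone urns on their pedestals

### The arm

A 6-joint arm with a two-finger parallel gripper is mounted at the origin on the work surface. World frame = base frame: x ahead of the robot, y to its left, z up, the work surface at z = 0. Lengths are in m, angles in rad, forces in N, time in s.
With the tool pointing down it reaches from about 0.275 to 0.875 m from the base axis. Payload 12.5 kg.
Tool frame: the origin (TCP) lies at the very end of the fingers, on their centre line; the grasp point (between the pads) lies 19 mm behind it; x points along the fingers, y is the direction in which the jaws open and shut, and the axes are right-handed (so a half turn about x gives the same grasp; the last joint's range is limited). The gripper opens to 85 mm and grips with 20 to 120 N. Pads are 22 mm wide; open, the fingers measure 114 mm over their backs; the gripper's body (76 mm by 85 mm) begins 54 mm behind the grasp point. The pads swing forward as they close: fully open they stand 13 mm farther back than shut.
Start: joints at [-1.189, 0.351, 1.652, -0, 1.139, -0.085], TCP at [0.248, -0.491, 0.231] pointing down, gripper open.
Joint ranges: [-2.75, 2.75], [-0.79, 2.1], [0.01, 2.65], [-1.57, 4.71], [0.07, 3.14], [-2.87, 2.87]. Speed limits (rad/s): [2.22, 2.22, 2.79, 3.14, 3.14, 3.14].

### API

Orientations are given as a 3x3 rotation matrix whose columns are the frame's x, y, z axes.
In Python, from bench import manip gives the robot as it stands. Calls block until the motion is done:
- manip.move_ptp(position, orientation): joint-space move of the TCP to a pose.
- manip.move_l(position, attitude=None, max_speed=0.15): straight line of the TCP; attitude=None keeps the orientation; max_speed is the mean speed in m/s.
- manip.move_j(angles): joint-space move.
- manip.set_gripper(opening, effort=None): opening from 0.0 (shut) to 1.0 (fully open); effort is the grip in N (None keeps the last); returns when the fingers have stopped.
- manip.dwell(seconds).
- manip.inverse_kinematics(position, orientation): joint angles nearest the present ones, or None.
- manip.grab_frame(name): name is "scene" or "side" or "wrist"; returns (picture, depth): 420x560x3 uint8, red, green, blue; 420x560 float32, m along the optical axis (not along the pixel's ray), 0 where there is no reading.
- manip.get_calibration(name): a dict with "camera_matrix" (3x3 intrinsics, pixels), "R" (3x3) and "t" (3): a world point X has camera coordinates R X + t. Camera axes: x right, y down, z forward; pixel columns grow to the right and rows downward; lengths in m; the calibration is good to about 2 mm. A picture is of the moment at which its call begins: read the wrist's pose just before it. get_calibration takes no time and is no camera call; for the wrist camera it gives the pose at the moment of the call.
A pose or a line that the arm cannot do raises manip.Unreachable and nothing moves.
- manip.sign_off(): hands the job in, once; it reports no verdict.
Trained networks look in the newest picture that a camera, given by its name, has taken for a name from the list of things; names that differ only in an ending like _2 or _b are one class to them, and where a whole thing is asked for, a point or a joint stands for the part that bears it (a point fixed in the world has none). Each returns a list of dicts, best first, with "confidence" (0 to 1); they miss things now and then, are a little off and sometimes report something else, mostly with a low value. They report only what shows in the picture. A call takes as long as a camera call. They do not tell look-alikes from the thing itself.
- manip.look_for(camera, name): "at" ([x, y, z] in m, in world coordinates, good to about 4 mm: the middle of the surface that is visible of it).
Readings, each from a call of its own:
- manip.current_time(): time.
- manip.current_qpos(): joint angles.
- manip.current_joint_vel(): joint speeds.
- manip.current_joint_torque(): joint torques, N m.
- manip.current_ee_pos(): TCP position.
- manip.current_tcp_rot(): TCP orientation.
- manip.current_force(): force on the tool from outside, world axes, zero at the start.
- manip.current_ft_torque(): the same for the moment, N m.
- manip.current_grip_width(): opening from 0.0 (shut) to 1.0 (fully open).
Only numpy, scipy, OpenCV 4.12 (cv2) and the standard library are available. Lean on these libraries where they do the work, as an engineer would, in place of code of your own. Each camera call takes 0.05 s, during which the arm holds its last target.

### The job

Assemble the two small stone urns on their pedestals, each all in its own stone, pale limestone or red sandstone, and each built from the pedestal up: first the bowl, standing upright in the middle of its pedestal, and only then its cover, fully down in the bowl's mouth. The stones chip, so set them down gently without dropping or banging them, and leave the hammer, the chisel and the bottle where they lie.

Things in the scene. Friction and masses are not known exactly. Their poses are not given: they have to be found in the camera images.
- pale_pedestal_top (a point): Centre of the flat top of the square pale cream limestone pedestal, which is fixed; the top is 86 x 86 mm, 76 mm above the bench, with a scribed circle of 48 mm diameter in its middle that shows where the bowl's foot goes. Below the top: 12 mm cap, 70 mm square die, 90 mm square base on two wooden battens 130 mm long. z up.
- pale_bowl_mid (a point): Loose pale cream limestone bowl of an urn, 74 mm high, about 0.25 kg, standing upright on its round foot (48 mm diameter); this point is on its axis half-way up, 37 mm above the foot's underside and 37 mm below the rim. The top 24 mm is a straight round band of 64 mm outside diameter, to be gripped across; below it the belly narrows to a 26 mm stem. The open mouth is 48 mm wide and 24 mm deep, its wall 8 mm thick. z up along its axis.
- pale_cover_mid (a point): Loose pale cream limestone urn cover, upright, 62 mm high, 0.14 kg; point on its axis half-way up. Below it: low dome (top 7 mm below the point), rim of 66 mm diameter, its underside 23 mm below, and an 8 mm spigot of 36 mm diameter that goes into the bowl's mouth; seated, the point is 60 mm above the bowl's point. Grip: finial's straight sides, 28 mm diameter, 5 to 23 mm above; its top is 31 mm above.
- red_pedestal_top (a point): Centre of the flat top of the square dark red sandstone pedestal, which is fixed; the top is 86 x 86 mm, 76 mm above the bench, with a scribed circle of 48 mm diameter in its middle that shows where the bowl's foot goes. Below the top: 12 mm cap, 70 mm square die, 90 mm square base on two wooden battens 130 mm long. z up.
- red_bowl_mid (a point): Loose dark red sandstone bowl of an urn, 74 mm high, about 0.25 kg, standing upright on its round foot (48 mm diameter); this point is on its axis half-way up, 37 mm above the foot's underside and 37 mm below the rim. The top 24 mm is a straight round band of 64 mm outside diameter, to be gripped across; below it the belly narrows to a 26 mm stem. The open mouth is 48 mm wide and 24 mm deep, its wall 8 mm thick. z up along its axis.
- red_cover_mid (a point): Loose dark red sandstone urn cover, upright, 62 mm high, 0.14 kg; point on its axis half-way up. Below it: low dome (top 7 mm below the point), rim of 66 mm diameter, its underside 23 mm below, and an 8 mm spigot of 36 mm diameter that goes into the bowl's mouth; seated, the point is 60 mm above the bowl's point. Grip: finial's straight sides, 28 mm diameter, 5 to 23 mm above; its top is 31 mm above.
- hammer: Bystander: mason's club hammer lying on the bench, 1 kg, steel head 44 x 100 x 44 mm with a blue band, 85 mm along its +x from this origin, wooden handle 27 mm thick reaching 143 mm along -x. Origin on the bench under the handle.
- chisel: Bystander: steel mason's chisel lying on the bench along its own x, about 180 mm long, 24 mm wide, 17 mm high. Origin under its middle.
- bottle: Bystander: green glass bottle standing on the bench, 64 mm diameter, 200 mm high. Origin at the centre of its underside.
Mind the look-alikes: they are no part of the job. Leave any green or turquoise look-alike of the part that bears red_bowl_mid alone.

How it is judged:
On the way, in this order (a step that is already met when the one before it is completed fails the run):
1. one bowl stands on the pedestal of its own stone (((horizontal distance between pale_bowl_mid and pale_pedestal_top below 0.01 m and z of pale_bowl_mid in the frame of pale_pedestal_top between 0.033 and 0.041 m and angle between pale_bowl_mid's own z axis and vertical below 0.06 rad) or (horizontal distance between red_bowl_mid and red_pedestal_top below 0.01 m and z of red_bowl_mid in the frame of red_pedestal_top between 0.033 and 0.041 m and angle between red_bowl_mid's own z axis and vertical below 0.06 rad))), for 0.2 s.
2. both bowls stand on the pedestals of their own stone (horizontal distance between pale_bowl_mid and pale_pedestal_top below 0.01 m and z of pale_bowl_mid in the frame of pale_pedestal_top between 0.033 and 0.041 m and angle between each of pale_bowl_mid, red_bowl_mid's own z axis and vertical below 0.06 rad and horizontal distance between red_bowl_mid and red_pedestal_top below 0.01 m and z of red_bowl_mid in the frame of red_pedestal_top between 0.033 and 0.041 m), for 0.2 s.
At the end, for the whole second after the job is handed in: Each bowl stands upright (within 3.4 degrees) on its own stone's pedestal, axis within 10 mm of the middle; its own stone's cover sits upright and fully down in its mouth (height within 4 mm of seated, axes within 9 mm); all four released and at rest (all of step 2 and horizontal distance between pale_cover_mid and pale_bowl_mid below 0.009 m and z of pale_cover_mid in the frame of pale_bowl_mid between 0.056 and 0.064 m and angle between each of pale_cover_mid, red_cover_mid's own z axis and vertical below 0.06 rad and horizontal distance between red_cover_mid and red_bowl_mid below 0.009 m and z of red_cover_mid in the frame of red_bowl_mid between 0.056 and 0.064 m and linear speed of each of pale_bowl, pale_cover, red_bowl, red_cover below 0.02 m/s); the robot touches nothing.
It fails at once if a cover is put on its bowl before the bowl stands on its pedestal ((horizontal distance between pale_cover_mid and pale_bowl_mid below 0.009 m and z of pale_cover_mid in the frame of pale_bowl_mid between 0.056 and 0.064 m and angle between pale_cover_mid's own z axis and vertical below 0.06 rad and (horizontal distance between pale_bowl_mid and pale_pedestal_top above 0.035 m or z of pale_bowl_mid in the frame of pale_pedestal_top above 0.07 m)) or (horizontal distance between red_cover_mid and red_bowl_mid below 0.009 m and z of red_cover_mid in the frame of red_bowl_mid between 0.056 and 0.064 m and angle between red_cover_mid's own z axis and vertical below 0.06 rad and (horizontal distance between red_bowl_mid and red_pedestal_top above 0.035 m or z of red_bowl_mid in the frame of red_pedestal_top above 0.07 m))).
It fails at once if a bowl is dropped or banged on its pedestal, or a cover on its bowl (over 60 N, or faster than 0.45 m/s in the last 40 mm) (contact force between pale_bowl and pale_pedestal above 60 N or contact force between pale_cover and pale_bowl above 60 N or (horizontal distance between pale_bowl_mid and pale_pedestal_top below 0.03 m and z of pale_bowl_mid in the frame of pale_pedestal_top below 0.077 m and linear speed of pale_bowl above 0.45 m/s) or (horizontal distance between pale_cover_mid and pale_bowl_mid below 0.03 m and z of pale_cover_mid in the frame of pale_bowl_mid between 0.05 and 0.1 m and linear speed of pale_cover above 0.45 m/s) or contact force between red_bowl and red_pedestal above 60 N or contact force between red_cover and red_bowl above 60 N or (horizontal distance between red_bowl_mid and red_pedestal_top below 0.03 m and z of red_bowl_mid in the frame of red_pedestal_top below 0.077 m and linear speed of red_bowl above 0.45 m/s) or (horizontal distance between red_cover_mid and red_bowl_mid below 0.03 m and z of red_cover_mid in the frame of red_bowl_mid between 0.05 and 0.1 m and linear speed of red_cover above 0.45 m/s)).
It fails at once if the hammer, the chisel or the bottle is moved more than 20 mm (distance of any of hammer, chisel, bottle from where it was at the start of the episode above 0.02 m).
It also fails if it takes over 122 s, if anything falls off the work surface, if the arm or the gripper's body presses on something with over 40 N, if the wrist force passes 120 N, or if a joint passes its speed limit or range.

## Working session

There is one attempt and no reset: what is moved stays moved. The work goes in short steps, each a Python script; the robot and the scene stay as the last script left them, time stands still between calls to the robot, and variables do not carry over. Pictures are saved under pics/ and viewed, and the job is handed in when it is done.

```bash
ls; mkdir -p pics; python3 - <<'E'
from bench import manip
import cv2,numpy as np
print(manip.current_time())
for c in ("scene","side","wrist"):
    p,d=manip.grab_frame(c); cv2.imwrite(f"pics/{c}0.png",p[:,:,::-1]); 
    k=manip.get_calibration(c); print(c,k["camera_matrix"].tolist(),(-k["R"].T@k["t"]).round(3), k["R"][2].round(2))
    for n in ["pale_bowl_mid","red_bowl_mid","pale_cover_mid","red_cover_mid","pale_pedestal_top","red_pedestal_top","hammer","chisel","bottle"]:
        for r in manip.look_for(c,n):
            X=np.array(r["at"]); q=k["camera_matrix"]@(k["R"]@X+k["t"]); print(n,X.round(3),round(r["confidence"],2),(q[:2]/q[2]).round())
print(manip.current_time())
E
```

```text
pics
0.0
scene [[528.5714361007235, 0.0, 281.26825530091617], [0.0, 528.5714361007235, 213.1078954804076], [0.0, 0.0, 1.0]] [ 1.132 -0.849  0.971] [-0.45  0.62 -0.64]
pale_bowl_mid [0.465 0.233 0.056] 0.89 [313. 177.]
red_bowl_mid [ 0.52  -0.376  0.057] 0.87 [179. 315.]
red_bowl_mid [ 0.457 -0.229  0.056] 0.83 [204. 265.]
red_bowl_mid [ 0.416 -0.328  0.06 ] 0.81 [162. 280.]
red_bowl_mid [ 0.643 -0.39   0.113] 0.3 [215. 331.]
pale_cover_mid [ 0.465 -0.078  0.019] 0.83 [247. 243.]
pale_cover_mid [ 0.46  -0.226  0.057] 0.66 [206. 264.]
red_cover_mid [0.489 0.084 0.023] 0.82 [290. 214.]
pale_pedestal_top [0.668 0.133 0.042] 0.62 [355. 225.]
red_pedestal_top [ 0.624 -0.202  0.05 ] 0.7 [266. 291.]
hammer [0.669 0.383 0.033] 0.95 [398. 183.]
chisel [ 0.636 -0.009  0.014] 0.83 [315. 257.]
bottle [ 0.646 -0.394  0.11 ] 0.56 [215. 334.]
side [[528.2672322743261, 0.0, 282.60187112374126], [0.0, 528.2672322743261, 219.83240617732517], [0.0, 0.0, 1.0]] [0.455 0.99  1.305] [ 0.05 -0.63 -0.78]
pale_bowl_mid [0.46  0.248 0.056] 0.9 [302. 297.]
red_bowl_mid [ 0.45  -0.213  0.056] 0.88 [313. 175.]
red
[... 245 characters left out ...]
0.74 [297. 259.]
red_cover_mid [ 0.458 -0.054  0.02 ] 0.66 [308. 220.]
pale_pedestal_top [0.655 0.188 0.076] 0.94 [233. 270.]
red_pedestal_top [ 0.6   -0.151  0.053] 0.93 [265. 187.]
red_pedestal_top [ 0.625 -0.362  0.105] 0.65 [264. 131.]
red_pedestal_top [ 0.631 -0.003  0.017] 0.51 [251. 230.]
red_pedestal_top [ 0.452 -0.212  0.054] 0.45 [312. 176.]
hammer [0.66  0.398 0.034] 0.67 [221. 347.]
hammer [ 0.459 -0.054  0.02 ] 0.38 [307. 220.]
chisel [ 0.628 -0.003  0.015] 0.69 [252. 230.]
bottle [ 0.622 -0.361  0.103] 0.7 [264. 131.]
wrist [[331.40825176050896, 0.0, 278.4688343769573], [0.0, 331.40825176050896, 213.1888305087719], [0.0, 0.0, 1.0]] [ 0.31  -0.46   0.374] [-0.25 -0.12 -0.96]
1.5
```

View pics/scene0.png

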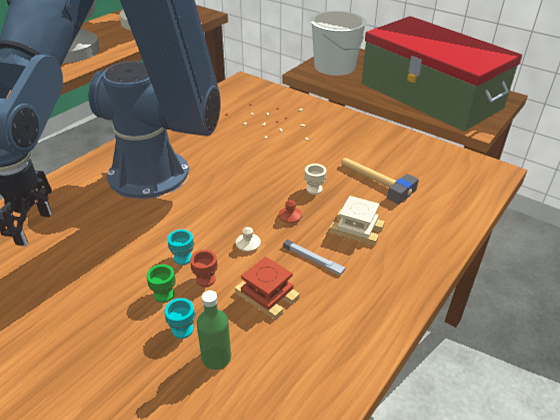

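View pics/side0.png

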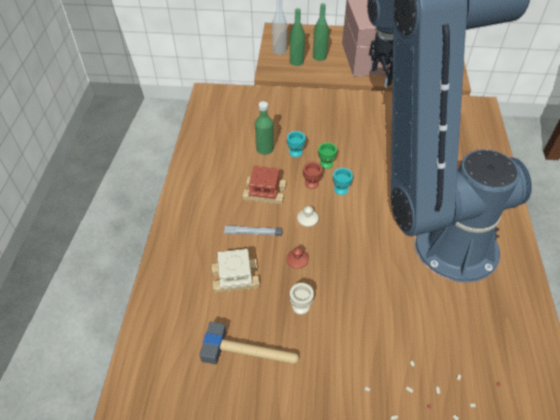

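The scene picture shows these candidates for the red bowl:
- dark red at (204,265), the one I choose
- turquoise at (181,245)
- turquoise at (180,317)
- green at (161,282)

The other parts:
- pale bowl (315,178)
- covers: pale (247,240), red (290,213)
- pedestals: pale (358,217), red (267,278)

Next I'll measure from depth and check a close crop.

```bash
cat > h.py <<'E'
from bench import manip
import numpy as np,cv2
from scipy.optimize import least_squares
def cloud(c):
    k=manip.get_calibration(c); p,d=manip.grab_frame(c)
    v,u=np.mgrid[:420,:560]; K=k["camera_matrix"]
    P=np.stack([(u-K[0,2])*d/K[0,0],(v-K[1,2])*d/K[1,1],d],-1)
    X=(P-k["t"])@k["R"]; X[d==0]=np.nan
    return p,X
def near(p,X,xy,r,z0,z1):
    m=(np.hypot(X[...,0]-xy[0],X[...,1]-xy[1])<r)&(X[...,2]>z0)&(X[...,2]<z1)
    return X[m],p[m]
def circ(P,R,x0):
    s=least_squares(lambda q:np.hypot(P[:,0]-q[0],P[:,1]-q[1])-R,x0,loss="soft_l1",f_scale=.002)
    return s.x,np.sqrt(np.mean(s.fun**2))
def pix(c,X):
    k=manip.get_calibration(c);q=k["camera_matrix"]@(k["R"]@np.array(X)+k["t"]);return q[:2]/q[2]
E
python3 - <<'E'
from h import *
ims=[]
for c in("scene","side"):
    p,X=cloud(c)
    for n,xy in dict(pb=(.46,.24),rb=(.455,-.225)).items():
        P,col=near(p,X,xy,.055,.052,.09); q,e=circ(P,.032,xy)   # outer band+rim
        T=P[P[:,2]>.071]; 
        mid,e2=circ(T,.028,xy)
        print(c,n,len(P),"band",q.round(4),e.round(4),"rim",len(T),mid.round(4),e2.round(4),"zmax",np.percentile(P[:,2],97).round(4),col.mean(0).round())
    for n,xy in dict(pc=(.458,-.066),rc=(.482,.09)).items():
        P,col=near(p,X,xy,.05,.037,.053); q,e=circ(P,.014,xy)
        S,_=near(p,X,xy,.05,.009,.016); q2,e2=circ(S,.033,xy)
        A,_=near(p,X,xy,.05,.005,.08)
        print(c,n,len(P),"fin",q.round(4),e.round(4),"rim",len(S),q2.round(4),e2.round(4),"zmax",A[:,2].max().round(4),col.mean(0).round())
    for n,xy in dict(pp=(.66,.17),rp=(.61,-.17)).items():
        P,col=near(p,X,xy,.08,.07,.082)
        r=cv2.minAreaRect((P[:,:2]*1000).astype(np.float32)); print(c,n,len(P),r,np.median(P[:,2]).round(4),P[:,:2].mean(0).round(4),col.mean(0).round())
    x,y=pix(c,[.46,-.22,.06]);x,y=int(x),int(y)
    ims.append(cv2.resize(p[y-50:y+50,x-65:x+65],(390,300)))
cv2.imwrite("pics/crop.png",np.hstack(ims)[:,:,::-1])
E
```

```text
scene pb 302 band [0.4651 0.2421] 0.0052 rim 93 [0.4648 0.2424] 0.0029 zmax 0.0756 [176. 169. 147.]
scene rb 448 band [ 0.4551 -0.2279] 0.0052 rim 150 [ 0.4544 -0.2275] 0.0028 zmax 0.0746 [142.  71.  54.]
scene pc 53 fin [ 0.4595 -0.0673] 0.0022 rim 105 [ 0.4591 -0.0656] 0.0042 zmax 0.064 [157. 147. 125.]
scene rc 45 fin [0.4826 0.092 ] 0.0023 rim 83 [0.4815 0.0951] 0.004 zmax 0.0656 [119.  62.  46.]
scene pp 694 ((659.6314086914062, 161.9721221923828), (86.8217544555664, 90.6301498413086), 11.578559875488281) 0.0752 [0.6614 0.1593] [242. 239. 222.]
scene rp 1045 ((608.1760864257812, -178.34478759765625), (89.60643005371094, 87.81417846679688), 85.84557342529297) 0.0748 [ 0.6097 -0.18  ] [201.  94.  71.]
side pb 387 band [0.4633 0.2467] 0.0087 rim 176 [0.4624 0.2452] 0.0027 zmax 0.0801 [197. 196. 178.]
side rb 282 band [ 0.4534 -0.2245] 0.0069 rim 121 [ 0.4533 -0.2258] 0.0034 zmax 0.0802 [149.  85.  69.]
side pc 25 fin [ 0.4593 -0.0705] 0.0016 rim 32 [ 0.4594 -0.0707] 0.0037 zmax 0.067 [188. 187. 170.]
side rc 28 fin [0.482  0.0899] 0.0016 rim 40 [0.4835 0.0877] 0.0049 zmax 0.0677 [141.  80.  68.]
side pp 765 ((657.937255859375, 163.34771728515625), (85.81382751464844, 90.31148529052734), 11.65268611907959) 0.0772 [0.6576 0.1655] [216. 215. 197.]
side rp 512 ((606.5867309570312, -175.99879455566406), (91.93456268310547, 85.71987915039062), 85.65621948242188) 0.0774 [ 0.6067 -0.1742] [169.  97.  81.]
```

View pics/crop.png

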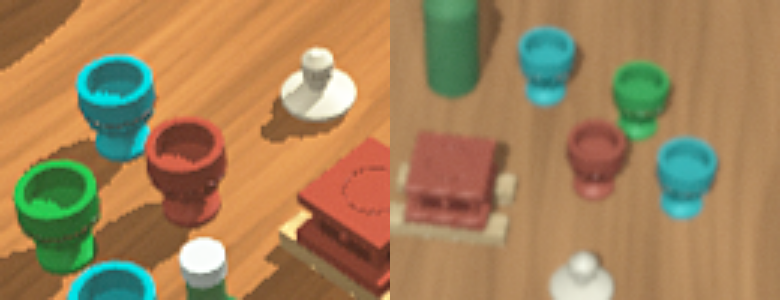

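The crop confirms the dark red bowl, with turquoise and green ones beside it. Both cameras agree to about 3 mm. I'll pick the pale bowl first, refining its position with a wrist look.

```bash
cat >> h.py <<'E'
def ori(deg):
    a=np.radians(deg);c,s=np.cos(a),np.sin(a)
    return np.array([[0,c,s],[0,s,-c],[-1,0,0.]])
def best(xy,z,degs):
    q0=manip.current_qpos()
    for d in degs:
        q=manip.inverse_kinematics([*xy,z],ori(d)); 
        print(d,None if q is None else np.round(q,2))
def wcirc(xy,R,z0,z1,name,rr=.05):
    p,X=cloud("wrist"); cv2.imwrite(f"pics/{name}.png",p[:,:,::-1])
    P,col=near(p,X,xy,rr,z0,z1)
    return circ(P,R,xy),len(P),P[:,2].max(),col.mean(0).round()
E
python3 - <<'E'
from h import *
for n,xy in dict(pb=(.4637,.2438),pp=(.6588,.1626),rb=(.454,-.2267),rp=(.6073,-.1772),pc=(.4594,-.069),rc=(.4825,.091)).items():
    print(n); best(xy,.22,[0,180,90,-90,120,-60])
q=(.4637,.2438)
manip.move_ptp([*q,.2],ori(0))
print(manip.current_time(),manip.current_qpos())
print(wcirc(q,.028,.070,.082,"w1"),wcirc(q,.032,.052,.069,"w1"))
E
```

```text
pb
0 [ 0.4   0.32  1.73 -0.    1.09  0.4 ]
180 [ 0.4   0.32  1.73 -0.    1.09 -2.75]
90 [ 0.4   0.32  1.73 -0.    1.09 -1.18]
-90 [ 0.4   0.32  1.73 -0.    1.09  1.97]
120 [ 0.4   0.32  1.73 -0.    1.09 -1.7 ]
-60 [ 0.4   0.32  1.73 -0.    1.09  1.44]
pp
0 [ 0.17  0.6   1.29 -0.    1.25  0.17]
180 None
90 [ 0.17  0.6   1.29 -0.    1.25 -1.4 ]
-90 [ 0.17  0.6   1.29 -0.    1.25  1.74]
120 [ 0.17  0.6   1.29 -0.    1.25 -1.92]
-60 [ 0.17  0.6   1.29 -0.    1.25  1.22]
rb
0 [-0.55  0.29  1.77 -0.    1.08 -0.55]
180 [-0.55  0.29  1.77 -0.    1.08  2.59]
90 [-0.55  0.29  1.77 -0.    1.08 -2.13]
-90 [-0.55  0.29  1.77 -0.    1.08  1.02]
120 [-0.55  0.29  1.77 -0.    1.08 -2.65]
-60 [-0.55  0.29  1.77 -0.    1.08  0.49]
rp
0 [-0.36  0.51  1.44 -0.    1.19 -0.36]
180 [-0.36  0.51  1.44 -0.    1.19  2.78]
90 [-0.36  0.51  1.44 -0.    1.19 -1.93]
-90 [-0.36  0.51  1.44 -0.    1.19  1.21]
120 [-0.36  0.51  1.44 -0.    1.19 -2.45]
-60 [-0.36  0.51  1.44 -0.    1.19  0.69]
pc
0 [-0.25  0.21  1.88 -0.    1.06 -0.25]
180 None
90 [-0.25  0.21  1.88 -0.    1.06 -1.82]
-90 [-0.25  0.21  1.88 -0.    1.06  1.32]
120 [-0.25  0.21  1.88 -0.    1.06 -2.34]
-60 [-0.25  0.21  1.88 -0.    1.06  0.8 ]
rc
0 [ 0.09  0.26  1.81 -0.    1.07  0.09]
180 None
90 [ 0.09  0.26  1.81 -0.    1.07 -1.48]
-90 [ 0.09  0.26  1.81 -0.    1.07  1.66]
120 [ 0.09  0.26  1.81 -0.    1.07 -2.  ]
-60 [ 0.09  0.26  1.81 -0.    1.07  1.14]
4.3083 [ 3.94111370e-01  3.39749125e-01  1.75205428e+00 -7.46994180e-05
  1.04972769e+00  3.95112171e-01]
((array([0.46173647, 0.24517995]), np.float64(0.002349666147698191)), 1980, np.float64(0.07615567265655487), array([202., 196., 177.])) ((array([0.46188216, 0.25280071]), np.float64(0.0051197499411904665)), 522, np.float64(0.06897589933507646), array([154., 148., 131.]))
```

View pics/w1.png

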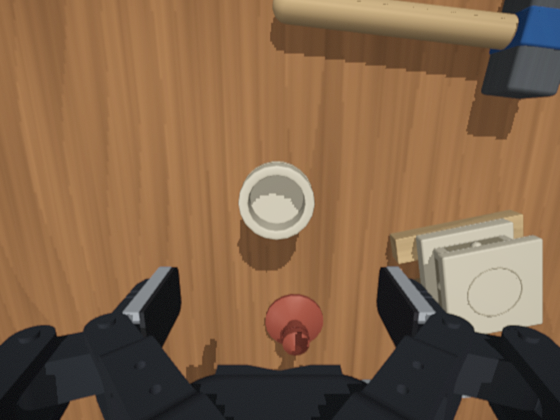

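The wrist view shows the pale bowl's rim centred at pixel (277,200) and the hammer well away. The circle fit agrees with the other cameras to about 2 mm, so I'll grasp.

```bash
python3 - <<'E'
from h import *
q=(.4625,.2447)
# pedestal in wrist view
p,X=cloud("wrist")
P,_=near(p,X,(.659,.163),.075,.068,.085); print(len(P),cv2.minAreaRect((P[:,:2]*1000).astype(np.float32)),np.median(P[:,2]))
manip.move_l([*q,.10]); manip.move_l([*q,.038],max_speed=.08)
print(manip.current_force().round(1))
manip.set_gripper(0.0,40); print("w",manip.current_grip_width(),manip.current_force().round(1),manip.current_ee_pos().round(4))
manip.move_l([*q,.20]); print("w",manip.current_grip_width(),manip.current_force().round(1),manip.current_time())
for c in("wrist","scene"):
    p,_=cloud(c); cv2.imwrite(f"pics/{c}2.png",p[:,:,::-1])
E
```

```text
8080 ((656.703125, 163.23898315429688), (87.02520751953125, 86.94055938720703), 11.937803268432617) 0.07594343489172353
[0.4 0.5 0.5]
w 0.7238775302693817 [-1.5 -0.3  4.8] [0.4627 0.2448 0.0386]
w 0.7262327937793528 [ 0.7 -0.8 -3.2] 7.775
```

View pics/scene2.png

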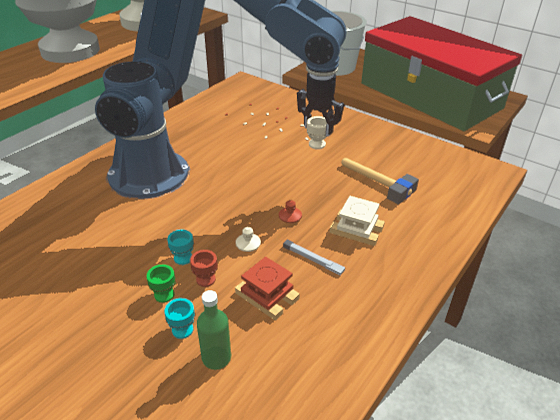

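View pics/wrist2.png

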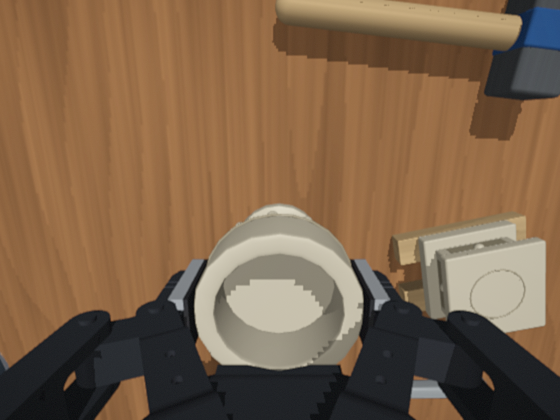

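The bowl is held level and centred. Next: carry, measure the in-hand offset, and lower under force watch.

```bash
cat >> h.py <<'E'
def inhand(zr,R=.028,dz=.008):
    """rim centre & plane of a held bowl; zr=height of rim above TCP"""
    e=np.array(manip.current_ee_pos()); p,X=cloud("wrist")
    P,_=near(p,X,e[:2],.05,e[2]+zr-dz,e[2]+zr+dz)
    rad=np.hypot(*(P[:,:2]-e[:2]).T); P=P[(rad>.02)]
    c,er=circ(P,R,e[:2]); A=np.c_[P[:,:2]-c,np.ones(len(P))]
    s=np.linalg.lstsq(A,P[:,2],rcond=None)[0]
    return c-e[:2],er,len(P),s[:2].round(3),s[2]-e[2]
def lower(xy,zt,extra=.006,f=6):
    """fast to 15mm above, slow to zt+3mm, then 0.7mm steps until upward force"""
    manip.move_l([*xy,zt+.015],max_speed=.1); manip.move_l([*xy,zt+.003],max_speed=.04)
    manip.dwell(.15); b=manip.current_force()[2]; z=zt+.003
    while z>zt-extra:
        z-=.0007; manip.move_l([*xy,z],max_speed=.02); F=manip.current_force()[2]
        if F-b>f: print("contact",z,F-b); return z
    print("no contact",z,F-b); return z
E
python3 - <<'E'
from h import *
t=np.array((.6577,.1632))
manip.move_ptp([*t,.22],ori(0))
print(inhand(.036),manip.current_force().round(1),manip.current_time())
p,_=cloud("wrist"); cv2.imwrite("pics/w3.png",p[:,:,::-1])
E
```

```text
(array([-0.00013101,  0.00266564]), np.float64(0.003904424730385196), 11893, array([-0.001,  0.024]), np.float64(0.0347845853508193)) [ 0.3 -0.1 -1.5] 8.7833
```

View pics/w3.png

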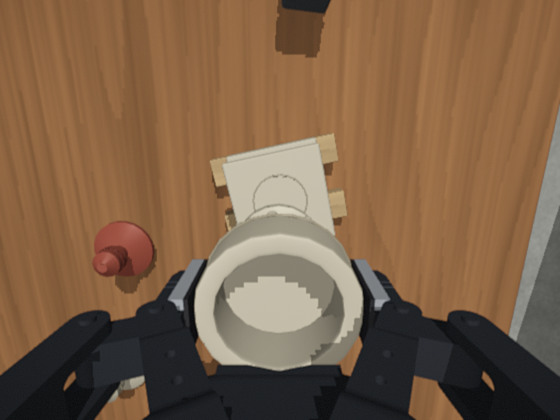

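```bash
python3 - <<'E'
from h import *
print(inhand(.0355,dz=.002),inhand(.036,dz=.003))
t=np.array((.6577,.1632)); t=t-[0,.001]
z=lower(t,.076+.0383)
print(manip.current_force().round(1),manip.current_ee_pos().round(4),manip.current_time())
manip.set_gripper(1.0); manip.dwell(.2)
manip.move_l([*t,.22],max_speed=.15)
print(manip.current_time())
for c in("wrist","scene"):
    p,X=cloud(c); cv2.imwrite(f"pics/{c}4.png",p[:,:,::-1])
    P,_=near(p,X,t,.05,.147,.156); print(c,circ(P,.028,t),len(P),P[:,2].mean())
p,X=cloud("side");P,_=near(p,X,t,.05,.147,.156); print(c,circ(P,.028,t),len(P),P[:,2].mean())
E
```

```text
(array([-0.00017984,  0.00114355]), np.float64(0.003050864930771991), 8125, array([-0.002,  0.003]), np.float64(0.035142199089897574)) (array([-0.00018639,  0.0013298 ]), np.float64(0.0032401948996108178), 8616, array([-0.002,  0.004]), np.float64(0.035144436532760476))
contact 0.11379999999999997 8.736131712145202
[-3.8 -0.7  6.6] [0.6578 0.1623 0.1147] 11.8417
13.2667
wrist (array([0.65742569, 0.16271972]), np.float64(0.002320298098879486)) 2965 0.14977997383616107
scene (array([0.66032693, 0.16039678]), np.float64(0.00276894593675517)) 137 0.1493631347725799
scene (array([0.65824626, 0.16335731]), np.float64(0.002729148863162995)) 173 0.15108680297931443
```

View pics/wrist4.png

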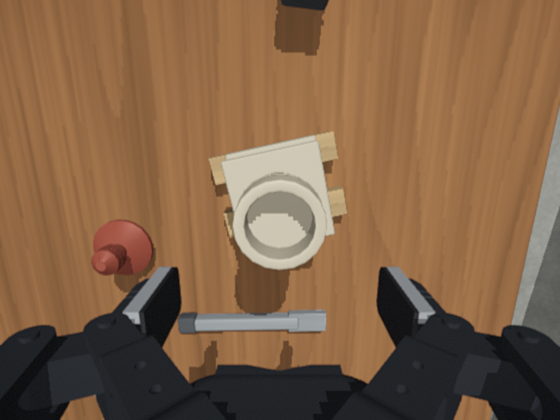

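View pics/scene4.png

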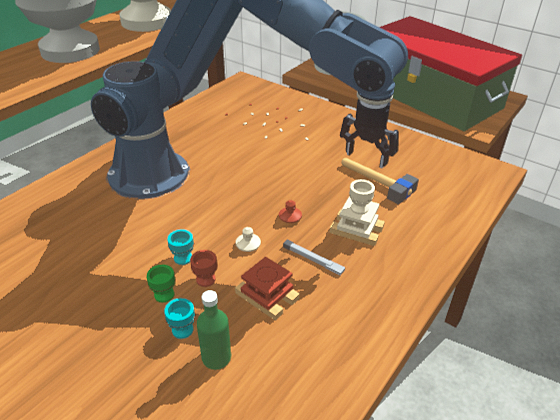

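The pale bowl stands upright on its pedestal, within about 1 mm of the middle in the wrist view. Now the red bowl, with the jaw line at -60° so the fingers pass between the look-alikes.

```bash
python3 - <<'E'
from h import *
q=np.array((.454,-.2267))
manip.move_ptp([*q,.2],ori(-60))
r=wcirc(q,.028,.071,.082,"w5"); print(r,manip.current_time())
p,X=cloud("wrist")
P,_=near(p,X,(.607,-.177),.075,.068,.085); print(len(P),len(P) and cv2.minAreaRect((P[:,:2]*1000).astype(np.float32)))
E
```

```text
((array([ 0.45209292, -0.22666137]), np.float64(0.002316827766698805)), 1919, np.float64(0.07606275435601982), array([167.,  91.,  75.])) 15.0833
7035 ((595.8599243164062, -177.10765075683594), (85.83061218261719, 66.72090911865234), 85.7325439453125)
```

View pics/w5.png

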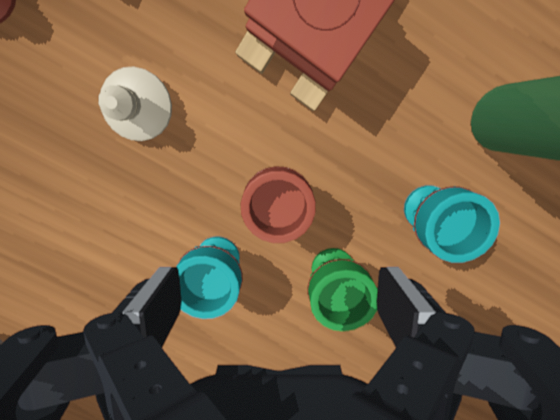

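The red bowl is at (278,204), and the spots where the fingers land, about (212,204) and (344,204), are clear of the turquoise bowl (210,280) and the green one (343,293). Grasping.

```bash
python3 - <<'E'
from h import *
q=np.array((.4527,-.2267))
manip.move_l([*q,.10]); manip.move_l([*q,.038],max_speed=.08)
print(manip.current_force().round(1))
manip.set_gripper(0.0,40); print("w",manip.current_grip_width(),manip.current_force().round(1))
manip.move_l([*q,.22]); print("w",manip.current_grip_width())
t=np.array((.607,-.177))
manip.move_ptp([*t,.22],ori(-60))
print(inhand(.0355,dz=.003),manip.current_time())
p,X=cloud("wrist"); cv2.imwrite("pics/w6.png",p[:,:,::-1])
for c in("scene","side"):
    p,X=cloud(c);P,_=near(p,X,t,.08,.07,.082);print(c,cv2.minAreaRect((P[:,:2]*1000).astype(np.float32)))
E
```

```text
[ 0.  -0.8 -0.4]
w 0.7483430499777731 [-1.1  2.9  7. ]
w 0.7410849179896526
(array([0.00043645, 0.0004188 ]), np.float64(0.00352186789653969), 8727, array([0.002, 0.007]), np.float64(0.03490837935880556)) 19.3333
scene ((608.0900268554688, -178.12014770507812), (89.09547424316406, 88.86698150634766), 84.86830139160156)
side ((606.732421875, -175.83627319335938), (95.89832305908203, 87.08169555664062), 84.80962371826172)
```

View pics/w6.png

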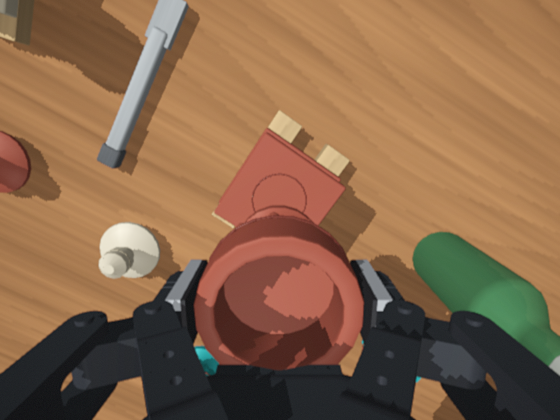

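```bash
python3 - <<'E'
from h import *
t=np.array((.6058,-.1773))
z=lower(t,.076+.0383)
print(manip.current_force().round(1),manip.current_ee_pos().round(4),manip.current_time())
manip.set_gripper(1.0); manip.dwell(.2)
manip.move_l([*t,.22],max_speed=.15)
print(manip.current_time())
for c in("wrist","scene","side"):
    p,X=cloud(c); cv2.imwrite(f"pics/{c}7.png",p[:,:,::-1])
    P,_=near(p,X,t,.05,.147,.156); print(c,circ(P,.028,t),len(P),P[:,2].mean())
q=np.array((.4594,-.069))
best(q,.2,[60,0])
manip.move_ptp([*q,.2],ori(0))
p,X=cloud("wrist"); cv2.imwrite("pics/w8.png",p[:,:,::-1])
P,_=near(p,X,q,.05,.037,.053);print("fin",circ(P,.014,q),len(P))
P,_=near(p,X,q,.05,.0575,.07);print("top",P.mean(0),len(P))
P,_=near(p,X,q,.05,.008,.03);print("rim",cv2.minEnclosingCircle((P[:,:2]*1000).astype(np.float32)),len(P))
E
```

```text
contact 0.11449999999999998 6.181816326888704
[-1.9  0.7  3.8] [ 0.606  -0.1773  0.1149] 22.1417
23.55
wrist (array([ 0.60530697, -0.17705623]), np.float64(0.0023136880940887975)) 2966 0.14981862136496277
scene (array([ 0.60754832, -0.17869587]), np.float64(0.0025834354775556077)) 193 0.14898630878099883
side (array([ 0.60520798, -0.17634242]), np.float64(0.0030379942617601886)) 118 0.1509177944609046
60 [-0.25  0.23  1.9  -0.    1.01 -1.3 ]
0 [-0.25  0.23  1.9  -0.    1.01 -0.25]
fin (array([ 0.4580996 , -0.06833324]), np.float64(0.000247214404788139)) 94
top [ 0.45808986 -0.06739911  0.06017056] 393
rim ((458.1407165527344, -68.21924591064453), 33.01751708984375) 2449
```

View pics/wrist7.png

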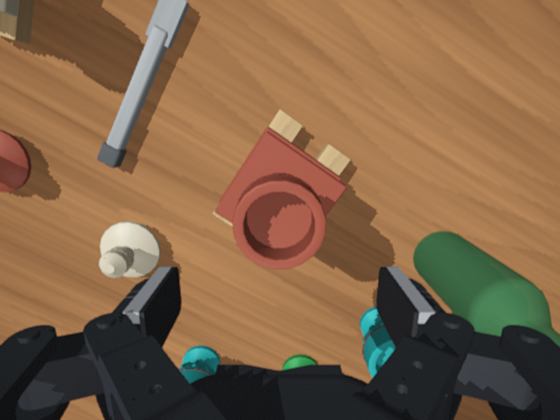

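View pics/w8.png

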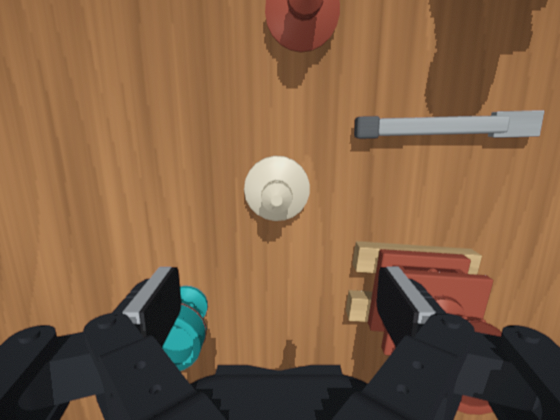

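The red bowl is placed, about 1 mm from the pedestal middle. The pale cover is at (277,188), with a rim fit of radius 33.0 mm as specified. I'll grasp the cover by its finial.

```bash
python3 - <<'E'
from h import *
q=np.array((.4581,-.0684))
manip.move_l([*q,.09]); manip.move_l([*q,.027],max_speed=.08)
print(manip.current_force().round(1))
manip.set_gripper(0.0,40); print("w",manip.current_grip_width(),manip.current_force().round(1),manip.current_ee_pos().round(4))
manip.move_l([*q,.25]); print("w",manip.current_grip_width())
t=np.array((.6575,.1628))
manip.move_ptp([*t,.27],ori(0))
e=manip.current_ee_pos()
p,X=cloud("wrist"); cv2.imwrite("pics/w9.png",p[:,:,::-1])
P,_=near(p,X,e[:2],.05,e[2]-.020,e[2]-.010)
print(e.round(4),len(P),circ(P,.0325,e[:2]),cv2.minEnclosingCircle((P[:,:2]*1000).astype(np.float32)))
P,_=near(p,X,t,.05,.147,.153); print("bowl",circ(P,.028,t),len(P))
for c in("scene","side"):
    p,X=cloud(c); cv2.imwrite(f"pics/{c}9.png",p[:,:,::-1])
print(manip.current_time())
E
python3 -c "
import cv2,numpy as np
a=cv2.imread('pics/scene9.png')[60:260,260:460];b=cv2.imread('pics/w9.png')
cv2.imwrite('pics/m9.png',np.hstack([cv2.resize(a,(400,400)),cv2.resize(b,(400,300))[:, :] if 0 else cv2.copyMakeBorder(cv2.resize(b,(400,300)),0,100,0,0,0)]))"
```

```text
[-0.1  0.9 -0.3]
w 0.31377996132557084 [-0.4  0.7  6.1] [ 0.4583 -0.0684  0.0273]
w 0.3113870290869971
[0.6572 0.1617 0.27  ] 1922 (array([0.65714892, 0.16027774]), np.float64(0.0015908141371337983)) ((657.1753540039062, 162.48635864257812), 32.924068450927734)
bowl (array([0.65740448, 0.16228818]), np.float64(0.002275459939123856)) 1022
29.9917
```

View pics/m9.png

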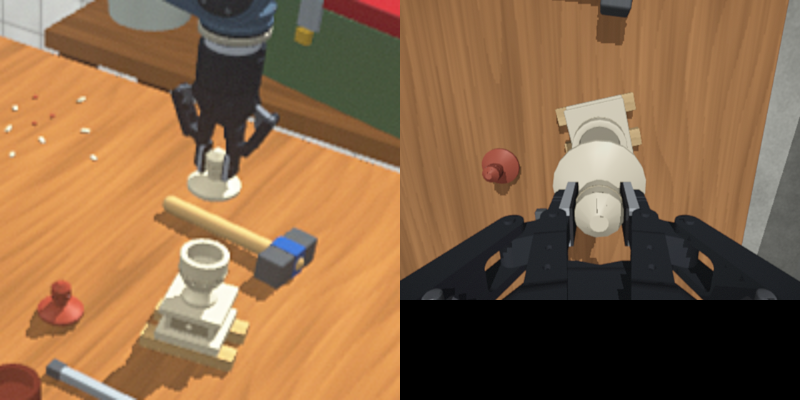

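```bash
python3 - <<'E'
from h import *
t=np.array((.6575,.1627))
z=lower(t,.1690,f=5)
print(manip.current_force().round(1),manip.current_ee_pos().round(4),manip.current_time())
manip.set_gripper(0.75); manip.dwell(.2)
manip.move_l([*t,.29],max_speed=.15)
print(manip.current_time())
p,X=cloud("wrist"); cv2.imwrite("pics/w10.png",p[:,:,::-1])
P,_=near(p,X,t,.05,.148,.170);print("rim",cv2.minEnclosingCircle((P[:,:2]*1000).astype(np.float32)),len(P))
P,_=near(p,X,t,.05,.19,.22);print("topz",P[:,2].max(),P[P[:,2]>.2].mean(0))
p,X=cloud("scene"); cv2.imwrite("pics/s10.png",cv2.resize(p[120:270,270:470],(800,600))[:,:,::-1])
q=np.array((.4815,.0905))
manip.set_gripper(1.0)
manip.move_ptp([*q,.2],ori(0))
p,X=cloud("wrist"); cv2.imwrite("pics/w11.png",p[:,:,::-1])
P,_=near(p,X,q,.05,.037,.053);print("fin",circ(P,.014,q),len(P))
P,_=near(p,X,q,.05,.008,.03);print("rim",cv2.minEnclosingCircle((P[:,:2]*1000).astype(np.float32)),len(P))
E
```

```text
contact 0.16849999999999998 7.074670065638419
[-2.2 -0.7  5.5] [0.6577 0.1627 0.1693] 32.85
34.4583
rim ((657.6417846679688, 162.90142822265625), 33.089717864990234) 3298
topz 0.2056621462410037 [0.65738835 0.16387223 0.20253927]
fin (array([0.48102332, 0.09155567]), np.float64(0.0002984157441913027)) 93
rim ((480.9955139160156, 91.6259536743164), 32.9703483581543) 2428
```

View pics/s10.png

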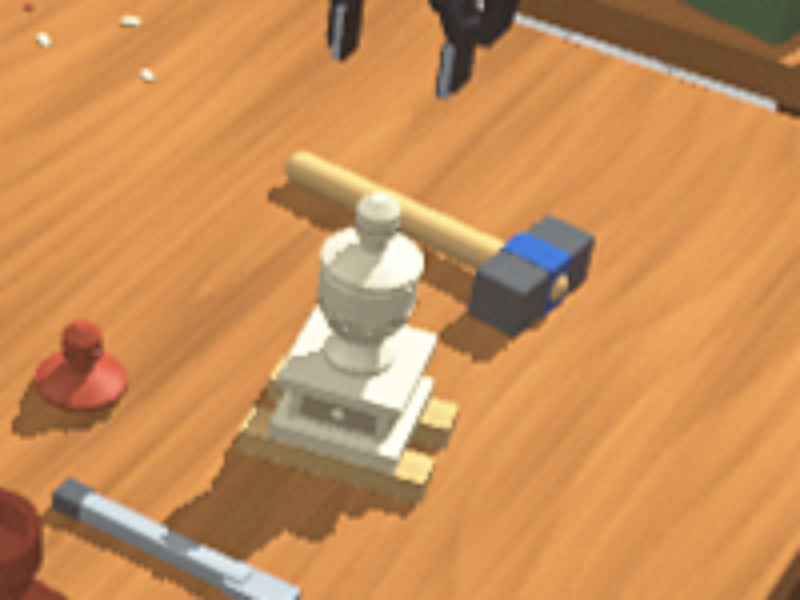

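View pics/w11.png

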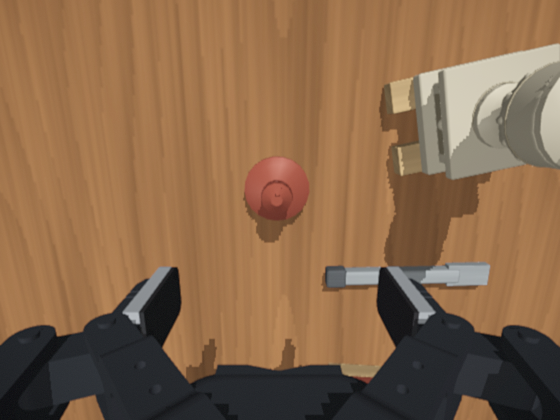

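The pale cover is seated: its top is at 0.205 m (0.204 expected), and its axis is under 1 mm off. The red cover is at (277,187), clear of the chisel at (400,275).

```bash
python3 - <<'E'
from h import *
q=np.array((.4811,.0916))
manip.move_l([*q,.09]); manip.move_l([*q,.027],max_speed=.08)
manip.set_gripper(0.0,40); print("w",manip.current_grip_width(),manip.current_force().round(1),manip.current_ee_pos().round(4))
manip.move_l([*q,.25]); print("w",manip.current_grip_width())
t=np.array((.6055,-.177))
manip.move_ptp([*t,.27],ori(0)); manip.dwell(.3)
e=manip.current_ee_pos()
p,X=cloud("wrist"); cv2.imwrite("pics/w12.png",p[:,:,::-1])
P,_=near(p,X,e[:2],.05,e[2]-.020,e[2]-.010)
print(e.round(4),len(P),cv2.minEnclosingCircle((P[:,:2]*1000).astype(np.float32)))
P,_=near(p,X,t,.05,.147,.153); print("bowl",circ(P,.028,t),len(P))
print(manip.current_time())
E
```

```text
w 0.3137116114752872 [-0.8  0.2  6. ] [0.4813 0.0916 0.0273]
w 0.31489764798618414
[ 0.6055 -0.1762  0.2702] 1914 ((605.23583984375, -175.88714599609375), 33.08036422729492)
bowl (array([ 0.60486255, -0.17723776]), np.float64(0.002269320607085433)) 978
41.325
```

View pics/w12.png

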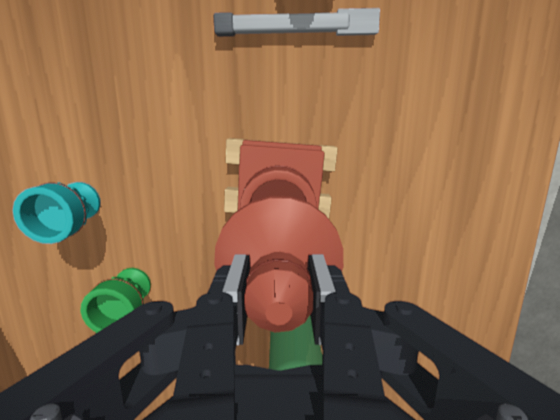

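The red cover is held level over the red bowl (its rim shows at (280,190)), so I'll lower it.

```bash
python3 - <<'E'
from h import *
t=np.array((.6054,-.1772))
z=lower(t,.1690,f=5)
print(manip.current_force().round(1),manip.current_ee_pos().round(4),manip.current_time())
manip.set_gripper(0.75); manip.dwell(.2)
manip.move_l([*t,.30],max_speed=.15)
p,X=cloud("wrist"); cv2.imwrite("pics/w13.png",p[:,:,::-1])
P,_=near(p,X,t,.05,.148,.170);print("rim",cv2.minEnclosingCircle((P[:,:2]*1000).astype(np.float32)),len(P))
P,_=near(p,X,t,.05,.19,.22);print("topz",P[:,2].max(),P[P[:,2]>.2].mean(0))
manip.move_ptp([.40,0,.35],ori(0)); manip.dwell(.5)
p,X=cloud("scene"); cv2.imwrite("pics/s13.png",p[:,:,::-1])
for n,u in dict(pale=(.6577,.163),red=(.6055,-.177)).items():
    P,_=near(p,X,u,.05,.19,.22); print(n,P[:,2].max(),P.mean(0))
for n in("hammer","chisel","bottle"):
    print(n,[(np.round(r["at"],3),round(r["confidence"],2)) for r in manip.look_for("scene",n)[:1]])
p,X=cloud("side"); cv2.imwrite("pics/d13.png",p[:,:,::-1])
print(manip.current_time())
E
```

```text
contact 0.16849999999999998 6.091302763153884
[-2.2  1.   5.5] [ 0.6056 -0.1773  0.1693] 44.1833
rim ((605.1881103515625, -177.20248413085938), 33.109676361083984) 3110
topz 0.2057288411845397 [ 0.60538246 -0.17633981  0.20250232]
pale 0.20518119806606863 [0.66195185 0.15756433 0.19744254]
red 0.20407406330936473 [ 0.60993795 -0.18077844  0.19746921]
hammer [(array([0.672, 0.378, 0.03 ]), 0.95)]
chisel [(array([ 0.637, -0.013,  0.014]), 0.83)]
bottle [(array([ 0.644, -0.394,  0.108]), 0.71)]
47.725
```

View pics/s13.png

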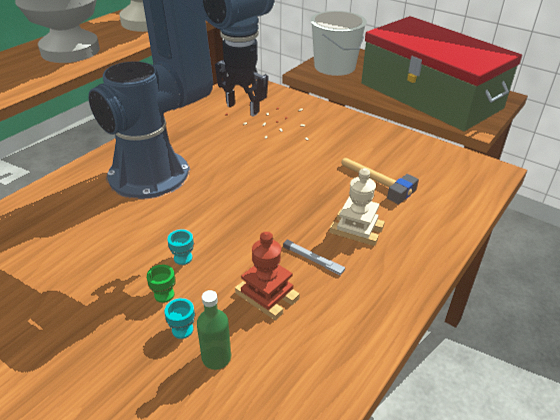

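View pics/d13.png

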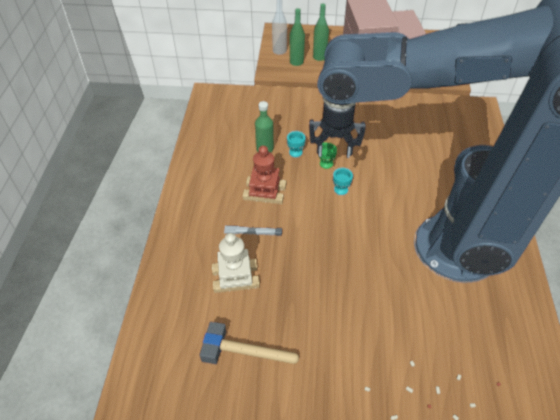

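Both urns stand complete at scene pixels (267,270) and (361,200). The bystanders are where they were and the arm is clear of everything.

```bash
python3 -c "
from bench import manip
print(manip.current_force().round(1)); manip.sign_off(); print(manip.current_time())"
```

```text
[-0.9 -0.   0. ]
the job is handed in; nothing more can be done
the job is handed in; nothing more can be done
```

Both urns are assembled and handed in. I placed the pale bowl, then the red bowl, each on its own pedestal, and then each cover on its own bowl. The last clock reading before hand-in was 47.7 s of the 122 s allowed, and sign-off reports no verdict.

- **Set-downs:** I lowered each stone in 0.7 mm steps under force watch. The rise in force at contact was 6–9 N, against the 60 N limit.
- **Final position:** In the wrist-camera fits, each bowl's axis is about 1 mm from its pedestal's middle, and each cover's axis is within 1 mm of its bowl's. Both finial tops read 0.204–0.206 m, where seated is 0.204 m.
- **Bystanders:** The hammer, chisel and bottle read within 6 mm of their first readings, which is about the network's accuracy. The turquoise and green bowls still stand in their places.
- **Disagreement:** After placing, the scene camera read the bowl positions up to about 3 mm from the wrist fits. I put that down to calibration, because the scene camera's pedestal readings were shifted the same way.

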